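Change over a technician's bin carrier and snap its toggle clamp shut

ROBOT

A 7-joint arm with a two-finger parallel gripper is mounted at the origin on the work surface. World frame = base frame: x ahead of the robot, y to its left, z up, the work surface at z = 0. Lengths are in m, angles in rad, forces in N, time in s.
With the tool pointing down it reaches from about 0.4 to 0.85 m from the base axis. Payload 10.4 kg.
Tool frame: the origin (TCP) lies at the very end of the fingers, on their centre line; the grasp point (between the pads) lies 19 mm behind it (manip.pinch_z is the distance from the TCP to the grasp point, in m); z points along the fingers, y is the line along which they close (so a half turn about z gives the same grasp; the last joint's range is limited). The gripper opens to 85 mm and grips with 20 to 120 N. Pads are 22 mm wide; open, the fingers measure 114 mm over their backs; the gripper's body (76 mm by 85 mm) begins 54 mm behind the grasp point. The pads swing forward as they close: fully open they stand 13 mm farther back than shut.
Start: joints at [-1.333, 0.332, -0.065, 1.46, 0.022, 1.35, -0.088], TCP at [0.161, 0.604, 0.231] pointing down, gripper open.
Joint ranges: [-2.6, 2.6], [-0.5, 2.12], [-1.47, 1.34], [0.16, 2.42], [-1.27, 4.41], [0.06, 2.06], [-2.6, 2.6]. Speed limits (rad/s): [2.22, 2.22, 2.79, 2.79, 3.14, 3.14, 3.14].

INTERFACE

Orientations are given as a unit quaternion [x, y, z, w].
In Python, from workcell import manip gives the robot as it stands. The module is installed in compiled form; this text tells all that it offers.
- The arm moves only by the shell command python3 -m creep 'ROWS' [OPENING] [FORCE]. ROWS is a JSON object of lists of equal length, an entry for each row: "slide": the shift along the tool's x, y, z in m, a list of three; "twist": the turn about the tool's z in degrees. A call has 1 to 8 rows; each row shifts and turns the commanded pose from where the row before left it, along the tool's axes as they then stand; what a row does not reach is not made up. A row lasts 1/8 s, in which the tool goes at most 62.5 mm and 10.7 degrees, less where a joint would pass 70% of its speed; a pose out of reach is approached as far as the arm can. A call with a gripper value outside its range is refused whole. OPENING is the opening in per cent of the stroke, from 0 (shut) to 100 (fully open), set as the call begins (- or left out, the last holds). The fingers move at their own pace and stop on an object; FORCE is the grip in N (left out, the last holds). Time passes only in rows, so rows that do not move let the fingers close. It gives the time, the measured TCP pose, the force, the opening and the grip force at its end, in the units of the state.
- manip.get_obs(): the state, without advancing time (a new reading comes with each control period).
- manip.camera(name): name is "side" or "top"; returns (picture, depth): 384x512x3 uint8, blue, green, red; 384x512 float32, m along the optical axis (not along the pixel's ray), 0 where there is no reading.
- manip.camera_params(name): a dict with "intrinsics" (3x3 intrinsics, pixels), "dist_coeffs" ([k1, k2, p1, p2, k3] as OpenCV has them; the pictures are not rectified), "R" (3x3) and "t" (3): a world point X has camera coordinates R X + t. Camera axes: x right, y down, z forward; pixel columns grow to the right and rows downward; lengths in m; the calibration is good to about 2 mm. A picture is of the moment at which its call begins. camera_params takes no time and is no camera call.
- manip.hand_in(): hands the job in; it is judged then, once.
The state is a dict: "clock": time; "joint_pos": joint angles; "joint_velocities": joint speeds; "tau": joint torques, N m; "position": TCP position; "ee_rot": TCP orientation; "ft_force": force on the tool from outside, world axes, zero at the start; "torque": the same for the moment, N m; "grip_width": opening from 0.0 (shut) to 1.0 (fully open); "grasp_force": force on a finger pad.
Only numpy, scipy, OpenCV 4.12 (cv2) and the standard library are available. Lean on these libraries where they do the work, as an engineer would, in place of code of your own. Each camera call takes 0.05 s, during which the arm holds its last target. There are 200 camera calls.

TASK

The carrier has come back with empty grey bins in it: raise the handle of its toggle clamp fully open and stand the grey bins upright, wholly on the yellow returns mat. Then lift every blue bin up and off the rack and seat each in a nest of its own on the carrier, flat on the nest floor with its front towards the clamp, and when all are in, press the clamp handle down over its high point until it snaps fully closed and its plungers hold the blue bins down. Leave the other things on the bench where they are.

Things in the scene. Friction and masses are not known exactly. Their poses are not given: they have to be found in the camera images.
- full_a: Blue open parts bin full of green adaptors (fixed in it), 56 mm wide (y), 90 long (x), 60 high, 0.2 kg; grip it across its width. Origin: centre of the underside, z up. -x is its front: low opening under a bar 18 mm deep, level with the rim. Back (+x): hanging lip 12 mm deep, 14 mm down from the rim. Hangs on the rack; raise it 20 mm to clear, then draw it to its front. None if absent.
- full_b: Blue open parts bin full of white connectors (fixed in it), 56 mm wide (y), 90 long (x), 60 high, 0.2 kg; grip it across its width. Origin: centre of the underside, z up. -x is its front: low opening under a bar 18 mm deep, level with the rim. Back (+x): hanging lip 12 mm deep, 14 mm down from the rim. Hangs on the rack; raise it 20 mm to clear, then draw it to its front. None if absent.
- full_c: Blue open parts bin full of orange dust caps (fixed in it), 56 mm wide (y), 90 long (x), 60 high, 0.2 kg; grip it across its width. Origin: centre of the underside, z up. -x is its front: low opening under a bar 18 mm deep, level with the rim. Back (+x): hanging lip 12 mm deep, 14 mm down from the rim. Hangs on the rack; raise it 20 mm to clear, then draw it to its front. None if absent.
- empty_a: Grey open parts bin, empty, of the same shape, size and frame as the blue ones (56 mm wide in y, 90 long in x, 60 high, front at -x), 0.09 kg; grip it across its width. It stands in one of the carrier's nests under the closed clamp. None if absent.
- empty_b: Grey open parts bin, empty, of the same shape, size and frame as the blue ones (56 mm wide in y, 90 long in x, 60 high, front at -x), 0.09 kg; grip it across its width. It stands in one of the carrier's nests under the closed clamp. None if absent.
- empty_c: Grey open parts bin, empty, of the same shape, size and frame as the blue ones (56 mm wide in y, 90 long in x, 60 high, front at -x), 0.09 kg; grip it across its width. It stands in one of the carrier's nests under the closed clamp. None if absent.
- rack: Grey bench rack: a steel strip 340 mm long (y), 6 thick, its top edge 125 mm above the bench, on two end posts; bins hang on the edge. Origin: under the middle of the strip, on the bench. Bins hang level on its -x side at about 92 mm pitch, axes along the rack's, each origin 51 mm in front of the rack's and 68 mm above the bench. Fixed.
- carrier: Aluminium carrier plate 255 x 276 x 8 mm with three nests side by side along its y at 84 mm pitch, and a toggle clamp on its -x half. Origin: on the bench, under the middle nest. Nests are 64 mm (y) by 98 mm (x) inside black ribs 14 mm high (20 mm wide between nests). Fixed.
- nest_0 (a point): Nest 0 of the carrier: middle of its floor (8 mm above the bench), axes as the carrier's. A bin sits in it with its axes along the carrier's: its front bar (-x) towards the clamp, whose plunger comes down 37 mm from the nest's middle.
- nest_1 (a point): Nest 1 of the carrier: middle of its floor (8 mm above the bench), axes as the carrier's. A bin sits in it with its axes along the carrier's: its front bar (-x) towards the clamp, whose plunger comes down 37 mm from the nest's middle.
- nest_2 (a point): Nest 2 of the carrier: middle of its floor (8 mm above the bench), axes as the carrier's. A bin sits in it with its axes along the carrier's: its front bar (-x) towards the clamp, whose plunger comes down 37 mm from the nest's middle.
- clamp_arm: Clamp arm: steel bar with a 200 mm cross bar and three rubber-tipped spring plungers, one per nest. Origin: on its hinge, 115 mm from the carrier's origin towards -x, 85 mm above the bench. Closed: level along the carrier's +x, plungers pressing about 3.5 N on each bin's front bar. Open: it stands up, leaning back from the nests, top 175 mm above the bench.
- clamp_handle (a joint): Toggle-clamp handle, rad: 0 closed (level, at its stop), 1.25 fully raised. Linked to the arm; dead centre (high point) at about 0.2: below it the springs snap it to 0, above it they push it up. Going down, plungers meet the bins at 0.45; the push at the grip peaks at about 10 N with three bins. Left above about 1.15 it stays open; left lower it may fall onto the bins (to 0.4).
- handle_hinge (a point): Hinge of the clamp handle, 156 mm from the carrier's origin towards the carrier's -x, 68 mm above the bench; axes as the carrier's; the hinge line is the carrier's y. The closed handle points along -x and opens upward.
- handle_grip (a point): Middle of the red grip of the handle, 90 mm from the hinge; it moves with the handle. The grip is 14 mm wide (along the carrier's y), 18 mm high and 78 mm long; pinched across its width it can turn between the fingers.
- returns: Yellow returns mat, 140 (x) x 300 (y) x 4 mm, fixed flat on the bench. Origin: centre of its underside. Room for three bins side by side along y at 90 mm pitch, each with its length along x.
- shears: Bystander: orange-handled shears, lying flat, 140 mm long.
- power_meter: Bystander: hand-held meter with an orange band, 154 x 79 x 33 mm, lying flat.
- solvent_bottle: Bystander: white bottle with a blue cap, 56 mm across, 110 mm high.

How it is judged:
On the way, in this order (a step that is already met when the one before it is completed fails the run):
1. the clamp handle is raised fully open (value of joint clamp_handle above 1 rad), for 0.2 s.
2. all blue bins stand in nests and all grey bins on the returns mat, let go, with the clamp still open (((horizontal distance between full_a and nest_0 below 0.006 m and z of full_a in the frame of nest_0 below 0.005 m) or (horizontal distance between full_a and nest_1 below 0.006 m and z of full_a in the frame of nest_1 below 0.005 m) or (horizontal distance between full_a and nest_2 below 0.006 m and z of full_a in the frame of nest_2 below 0.005 m)) and angle between each of full_a, full_b, full_c's own z axis and vertical below 0.06 rad and contact force between the fingers and full_a below 0.05 N and linear speed of each of full_a, full_b, full_c, empty_a, empty_b, empty_c below 0.02 m/s and ((horizontal distance between full_b and nest_0 below 0.006 m and z of full_b in the frame of nest_0 below 0.005 m) or (horizontal distance between full_b and nest_1 below 0.006 m and z of full_b in the frame of nest_1 below 0.005 m) or (horizontal distance between full_b and nest_2 below 0.006 m and z of full_b in the frame of nest_2 below 0.005 m)) and contact force between the fingers and full_b below 0.05 N and ((horizontal distance between full_c and nest_0 below 0.006 m and z of full_c in the frame of nest_0 below 0.005 m) or (horizontal distance between full_c and nest_1 below 0.006 m and z of full_c in the frame of nest_1 below 0.005 m) or (horizontal distance between full_c and nest_2 below 0.006 m and z of full_c in the frame of nest_2 below 0.005 m)) and contact force between the fingers and full_c below 0.05 N and x of empty_a in the frame of returns between -0.028 and 0.028 m and y of empty_a in the frame of returns between -0.125 and 0.125 m and z of each of empty_a, empty_b, empty_c in the frame of returns below 0.012 m and angle between each of empty_a, empty_b, empty_c's own z axis and vertical below 0.1 rad and contact force between the fingers and empty_a below 0.05 N and x of empty_b in the frame of returns between -0.028 and 0.028 m and y of empty_b in the frame of returns between -0.125 and 0.125 m and contact force between the fingers and empty_b below 0.05 N and x of empty_c in the frame of returns between -0.028 and 0.028 m and y of empty_c in the frame of returns between -0.125 and 0.125 m and contact force between the fingers and empty_c below 0.05 N and value of joint clamp_handle above 0.9 rad), for 0.2 s.
3. the clamp handle is snapped down past its high point (value of joint clamp_handle below 0.08 rad), for 0.2 s.
At the end, for the whole second after the job is handed in: Blue bins lie flat in nests (middle within 6 mm, tilt below 0.06 rad), the clamp closed (handle below 0.08 rad) and pressing at least 1 N on each; grey bins stand upright on the returns mat, middles within 28 mm (x) and 125 mm (y) of the mat's; all at rest and let go (((horizontal distance between full_a and nest_0 below 0.006 m and z of full_a in the frame of nest_0 below 0.005 m) or (horizontal distance between full_a and nest_1 below 0.006 m and z of full_a in the frame of nest_1 below 0.005 m) or (horizontal distance between full_a and nest_2 below 0.006 m and z of full_a in the frame of nest_2 below 0.005 m)) and angle between each of full_a, full_b, full_c's own z axis and vertical below 0.06 rad and contact force between the fingers and full_a below 0.05 N and linear speed of each of full_a, full_b, full_c, empty_a, empty_b, empty_c below 0.02 m/s and ((horizontal distance between full_b and nest_0 below 0.006 m and z of full_b in the frame of nest_0 below 0.005 m) or (horizontal distance between full_b and nest_1 below 0.006 m and z of full_b in the frame of nest_1 below 0.005 m) or (horizontal distance between full_b and nest_2 below 0.006 m and z of full_b in the frame of nest_2 below 0.005 m)) and contact force between the fingers and full_b below 0.05 N and ((horizontal distance between full_c and nest_0 below 0.006 m and z of full_c in the frame of nest_0 below 0.005 m) or (horizontal distance between full_c and nest_1 below 0.006 m and z of full_c in the frame of nest_1 below 0.005 m) or (horizontal distance between full_c and nest_2 below 0.006 m and z of full_c in the frame of nest_2 below 0.005 m)) and contact force between the fingers and full_c below 0.05 N and x of empty_a in the frame of returns between -0.028 and 0.028 m and y of empty_a in the frame of returns between -0.125 and 0.125 m and z of each of empty_a, empty_b, empty_c in the frame of returns below 0.012 m and angle between each of empty_a, empty_b, empty_c's own z axis and vertical below 0.1 rad and contact force between the fingers and empty_a below 0.05 N and x of empty_b in the frame of returns between -0.028 and 0.028 m and y of empty_b in the frame of returns between -0.125 and 0.125 m and contact force between the fingers and empty_b below 0.05 N and x of empty_c in the frame of returns between -0.028 and 0.028 m and y of empty_c in the frame of returns between -0.125 and 0.125 m and contact force between the fingers and empty_c below 0.05 N and value of joint clamp_handle below 0.08 rad and contact force between clamp_arm and full_a above 1 N and contact force between clamp_arm and full_b above 1 N and contact force between clamp_arm and full_c above 1 N); the robot touches nothing.
It fails at once if a bystander on the bench is moved more than 40 mm (distance of any of shears, power_meter, solvent_bottle from where it was at the start of the episode above 0.04 m).
Of full_a, full_b, full_c only 2 to 3 are there at a start; the rules pass over those that are not, and their reading is None.
Of empty_a, empty_b, empty_c only 2 to 3 are there at a start; the rules pass over those that are not, and their reading is None.
At some moment in a run one of full_a, full_b, full_c, empty_a, empty_b, empty_c may be knocked a few centimetres aside while the robot is not near it.
Once in a run the grip may slacken for a moment while it holds something.
It also fails if it takes over 210 s, if anything falls off the work surface, if the arm or the gripper's body presses on something with over 40 N, if the wrist force passes 120 N, or if a joint passes its speed limit or range.

## Working session

There is one attempt and no reset: what is moved stays moved. The work goes in short steps, Python scripts to look and compute and a shell command to move; the robot and the scene stay as the last step left them, time stands still between calls to the robot, and variables do not carry over. Pictures are saved under pics/ and viewed, at most 14 in all, crops included, and the job is handed in when it is done.

```bash
mkdir -p pics; ls
cat > h.py <<'E'
import numpy as np, cv2
from workcell import manip
from scipy.spatial.transform import Rotation as Ro
def cam(n):
    im,d=manip.camera(n); p=manip.camera_params(n); return im,d,p
def cloud(n):
    im,d,p=cam(n)
    K=np.array(p["intrinsics"]);D=np.array(p["dist_coeffs"]);R=np.array(p["R"]);t=np.array(p["t"])
    v,u=np.mgrid[:384,:512]
    q=cv2.undistortPoints(np.stack([u,v],-1).reshape(-1,1,2).astype(np.float32),K,D).reshape(384,512,2)
    P=np.dstack([q*d[...,None],d])
    W=(P-t)@R
    W[d<=0]=np.nan
    return im,W
def tcp():
    o=manip.get_obs(); return o,np.array(o["position"]),Ro.from_quat(o["ee_rot"]).as_matrix()
E
python3 - <<'E'
from h import *
for n in("side","top"):
    im,d,p=cam(n); cv2.imwrite(f"pics/{n}0.png",im); print(n,p, (d>0).mean())
o,p,R=tcp(); print(o["clock"],p,R.round(3),o["grip_width"])
E
```

```text
pics
side {'intrinsics': array([[467.32447856,   0.        , 261.57000305],
       [  0.        , 467.32447856, 195.99903666],
       [  0.        ,   0.        ,   1.        ]]), 'dist_coeffs': array([-0.15031444,  0.        ,  0.        ,  0.        ,  0.        ]), 'R': array([[-0.88042594, -0.47378459,  0.01945054],
       [-0.30659999,  0.53749996, -0.78555091],
       [ 0.36172725, -0.69758294, -0.61849126]]), 't': array([0.51181006, 0.2082799 , 1.57905843])} 0.9913533528645834
top {'intrinsics': array([[404.93807494,   0.        , 251.10669552],
       [  0.        , 404.93807494, 187.32312735],
       [  0.        ,   0.        ,   1.        ]]), 'dist_coeffs': array([-0.03933558,  0.        ,  0.        ,  0.        ,  0.        ]), 'R': array([[-0.0100749 , -0.99992605,  0.0068117 ],
       [-0.99699707,  0.00952186, -0.0768517 ],
       [ 0.07678115, -0.00756552, -0.99701927]]), 't': array([0.05878312, 0.56324091, 1.15572135])} 0.9959818522135416
0.1 [0.16108829 0.60353406 0.23062117] [[-0.966  0.258 -0.   ]
 [ 0.258  0.966 -0.001]
 [-0.    -0.001 -1.   ]] 1.0015541581307352
```

View pics/top0.png

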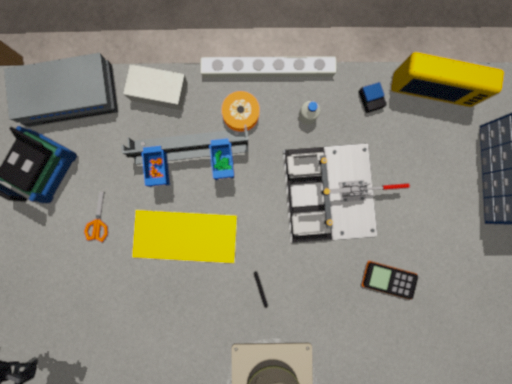

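View pics/side0.png

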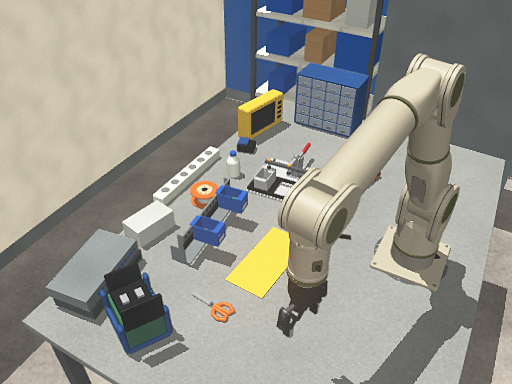

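The top view shows the mat at (185,237), orange and green blue bins hanging at (155,167) and (222,160), and the carrier at (330,192) with the handle grip at (397,187). I'll measure next.

```bash
cat >> h.py <<'E'
def rect(W,m,zlo,zhi,minarea=30):
    out=[]
    m=m&(W[...,2]>zlo)&(W[...,2]<zhi)
    n,l,s,c=cv2.connectedComponentsWithStats(m.astype(np.uint8))
    for i in range(1,n):
        if s[i,4]<minarea: continue
        P=W[l==i]; r=cv2.minAreaRect((P[:,:2]*1000).astype(np.float32))
        out.append((s[i,4],c[i].round(0),np.round(r[0],1),np.round(r[1],1),round(r[2],1),round(float(np.median(P[:,2]))*1000,1)))
    return out
E
python3 - <<'E'
from h import *
im,W=cloud("top")
hsv=cv2.cvtColor(im,cv2.COLOR_BGR2HSV);H,S,V=[hsv[...,i].astype(int) for i in range(3)]
print("yellow");[print(*r) for r in rect(W,(H>22)&(H<35)&(S>150),-.01,.02)]
print("blue");[print(*r) for r in rect(W,(H>98)&(H<120)&(S>120),.1,.14)]
print("red");[print(*r) for r in rect(W,((H<6)|(H>174))&(S>150),.03,.2,15)]
x=W[...,0];y=W[...,1]
b=(y<-.05)&(y>-.36)&(x>.25)&(x<.75)
print("plate");[print(*r) for r in rect(W,b,.004,.011)]
print("bright>50");[print(*r) for r in rect(W,b&(V>120)&(S<60),.055,.08,15)]
print("dark ribs");[print(*r) for r in rect(W,b&(V<70),.012,.03,15)]
print("rack");[print(*r) for r in rect(W,(S<60)&(x>.4)&(y>0),.115,.14)]
np.save("W0.npy",W)
z=W[150:245,280:415,2]; z=np.clip(np.nan_to_num(z)*1000*1.6,0,255).astype(np.uint8)
a=cv2.resize(im[140:245,280:415],None,fx=5,fy=5,interpolation=cv2.INTER_CUBIC); cv2.imwrite("pics/crop1.png",a)
print((W[140:245:6,285:340:4,2]*1000).round(0).astype(int))
E
```

```text
yellow
4808 [184. 236.] [424.3 250.8] [298.6 138.6] 86.3 5.0
blue
49 [420.  83.] [ 839.4 -414.7] [52.2  4.1] 76.8 113.8
83 [451.  90.] [ 822.1 -504.6] [84.5  4.1] 79.0 115.5
59 [312. 106.] [ 778.2 -116.7] [19.7 23.7] 80.3 111.2
358 [221. 159.] [634.1 134.7] [102.1  60.6] 6.9 128.3
61 [ 59. 152.] [659.5 577.1] [13.6 24.9] 78.2 111.9
483 [154. 166.] [616.3 312.9] [104.2  62.2] 10.5 127.6
56 [ 33. 197.] [538.  643.4] [15.  19.4] 57.0 113.7
red
96 [396. 186.] [ 558.8 -348.9] [10.3 70.1] 3.1 78.2
plate
1223 [348. 165.] [ 627.7 -235.8] [133.2 141.7] 1.0 8.7
54 [304. 166.] [ 627.9 -103.8] [42.3 27.9] 26.2 9.8
503 [307. 194.] [ 543. -112.] [64.3 92.1] 3.6 8.8
1354 [352. 217.] [ 481.8 -245.9] [137.  137.9] 3.7 8.7
37 [317. 217.] [ 474.1 -140.3] [24.6 33.4] 43.5 9.4
bright>50
216 [301. 164.] [625.5 -99.8] [56.5 97.6] 3.6 69.1
54 [372. 190.] [ 546.4 -285.8] [58.1 22.4] 89.6 74.8
204 [305. 225.] [ 458.  -110.7] [55.8 98.4] 3.8 69.5
dark ribs
82 [305. 150.] [ 670.2 -104. ] [ 10.4 104.6] 6.6 23.3
224 [303. 179.] [581.3 -99.5] [101.5  39.7] 82.8 23.2
201 [305. 207.] [ 525.  -106.6] [ 78.5 100.7] 4.
[... 694 characters left out ...]
7  27  14  11  16  12  20  24  23 102   7   8   9]
 [ -1  20  25  26  26  23  21  23  24  20 101   5   8  12]
 [  1  23   9   9  10   9   3  13   8  13 104  10   9   7]
 [  4  24   9  11   9  12  11  14  10   5 104  11   9   9]
 [ -3  23  11  10   9  11   7   8   7   8 101 106   6   7]
 [  5  19   9  24  25  23  21  26  24  25 103 104   8  12]
 [  5   9  23  26  19  25   8  12  12  11 105 102  14   9]
 [  4  10  70  68  13   9  17   9  17  11 104 104  11  13]
 [  1   4  65  68   8  15  11  15  11  14  94 108  13   7]
 [  1  -1  19  70  16  16  12  13  15  16  70  70  12   5]
 [  4   4  24  20  28  23  22  29  20  22  27  21  13  12]
 [  0   1  22  23   9   5  -2  -1   0   1   3   6   3   0]]
```

View pics/crop1.png

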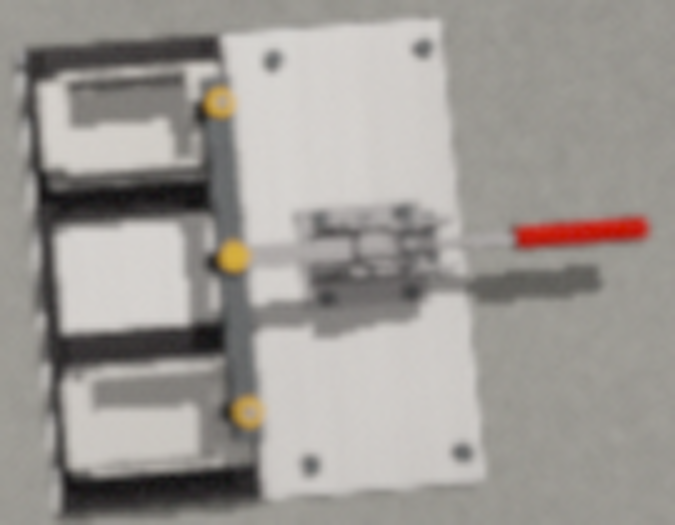

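Grey bins sit in the two outer nests (crop (125,125), (155,420)), the middle nest is empty, and the clamp is closed with the grip at (580,232). The carrier position needs refining, using the plungers (crop (220,102), (235,257), (248,412)).

Run:
```python
from h import *
im,W=cloud("top")
hsv=cv2.cvtColor(im,cv2.COLOR_BGR2HSV);H,S,V=[hsv[...,i].astype(int) for i in range(3)]
p=manip.camera_params("top");K,D,R,t=[np.array(p[k]) for k in("intrinsics","dist_coeffs","R","t")];C=-R.T@t
def cast(u,v,z):
    q=cv2.undistortPoints(np.array([[[u,v]]],float),K,D)[0,0]; d=R.T@np.array([q[0],q[1],1]); return (C+d*(z-C[2])/d[2])*1000
x=W[...,0];y=W[...,1]
m=(H>14)&(H<30)&(S>130)&(y<-.1)&(y>-.25)&(x<.75)
n,l,s,c=cv2.connectedComponentsWithStats(m.astype(np.uint8))
for i in range(1,n):
    if s[i,4]>4: zz=np.nanmedian(W[l==i][:,2]); print("pl",s[i,4],c[i],zz,cast(*c[i],.105).round(1))
m=((H<8)|(H>172))&(S>110)&(y<-.25)&(y>-.45)&(x<.65)&(x>.5); vv,uu=np.nonzero(m); print("grip",uu.min(),uu.max(),uu.mean(),vv.mean(),[cast(u,vv.mean(),.077)[:2].round(1) for u in(uu.min()-.5,uu.mean(),uu.max()+.5)])
# plate outer edges (z .008) along carrier x via column profile rows 194
for v in(165,192,215): print(v,[(u,V[v,u]) for u in range(283,296)],[(u,V[v,u]) for u in range(366,380)])
for u in(340,360): print(u,[(v,V[v,u]) for v in range(140,150)],[(v,V[v,u]) for v in range(234,244)])
print(cast(290,192,.022),cast(372,192,.008),cast(350,145,.008),cast(350,240,.008))
```

```text
pl 14 [322.07142857 160.5       ] 0.10670830325213734 [ 628.7 -140.   105. ]
pl 25 [325.76 191.2 ] 0.10935917871354263 [ 544.9 -148.   105. ]
pl 14 [327.57142857 222.28571429] 0.10971341178242132 [ 461.1 -150.9  105. ]
grip 383 409 395.78632478632477 186.04273504273505 [array([ 559.6, -312.7]), array([ 559.2, -350.2]), array([ 558.9, -389. ])]
165 [(283, np.int64(147)), (284, np.int64(153)), (285, np.int64(147)), (286, np.int64(96)), (287, np.int64(106)), (288, np.int64(171)), (289, np.int64(204)), (290, np.int64(211)), (291, np.int64(210)), (292, np.int64(209)), (293, np.int64(197)), (294, np.int64(177)), (295, np.int64(169))] [(366, np.int64(206)), (367, np.int64(204)), (368, np.int64(205)), (369, np.int64(198)), (370, np.int64(174)), (371, np.int64(158)), (372, np.int64(156)), (373, np.int64(157)), (374, np.int64(155)), (375, np.int64(153)), (376, np.int64(152)), (377, np.int64(155)), (378, np.int64(154)), (379, np.int64(153))]
192 [(283, np.int64(155)), (284, np.int64(156)), (285, np.int64(159)), (286, np.int64(170)), (287, np.int64(161)), (288, np.int64(105)), (289, np.int64(64)
[... 1404 characters left out ...]
0, np.int64(154)), (241, np.int64(156)), (242, np.int64(157)), (243, np.int64(156))]
360 [(140, np.int64(154)), (141, np.int64(153)), (142, np.int64(155)), (143, np.int64(170)), (144, np.int64(198)), (145, np.int64(210)), (146, np.int64(210)), (147, np.int64(211)), (148, np.int64(211)), (149, np.int64(210))] [(234, np.int64(202)), (235, np.int64(201)), (236, np.int64(199)), (237, np.int64(183)), (238, np.int64(161)), (239, np.int64(150)), (240, np.int64(151)), (241, np.int64(152)), (242, np.int64(153)), (243, np.int64(155))]
[549.03918355 -59.63433395  22.        ] [ 547.560099  -303.8590231    8.       ] [ 688.41097707 -242.59529662    8.        ] [ 407.54253652 -234.53788736    8.        ]
```

```bash
cat >> h.py <<'E'
import sys
def to(*P):
    """each P=(x,y,z,yaw of tool y, deg) in mm: slides (mm, tool axes after the twist) and twist from pose to pose, starting at the measured pose"""
    o,p,R=tcp(); p=p*1000; yaw=np.degrees(np.arctan2(R[1,1],R[0,1]))
    print("t %.1f pos %s yaw %.1f tilt %.1f"%(o["clock"],p.round(1),yaw,np.degrees(np.arccos(-R[2,2]))))
    for x,y,z,w in P:
        tw=-((w-yaw+180)%360-180); a=np.radians(w); yv=np.array([np.cos(a),np.sin(a),0]); xv=np.cross(yv,[0,0,-1])
        d=np.array([x,y,z])-p; print((x,y,z,w),"twist %.1f slide %s"%(tw,np.round([d@xv,d@yv,-d[2]],1)))
        p=np.array([x,y,z]);yaw=w
E
python3 -m creep '{"slide":[[-0.05,-0.05,0],[-0.05,-0.05,0]],"twist":[0,0]}'
python3 -c "
from h import *
to((450,100,230,75),(450,100,230,3.7),(558.5,-354,230,3.7),(558.5,-354,110,3.7))"
```

```text
clock: 0.45
position: [0.2242, 0.4943, 0.2308]
ee_rot: [0.13, 0.992, -0.0, -0.0]
ft_force: [1.7, -0.5, 0.7]
grip_width: 0.998
grasp_force: 0.0
t 0.5 pos [224.2 494.3 230.8] yaw 75.1 tilt 0.0
(450, 100, 230, 75) twist 0.1 slide [-320.1 -322.4    0.8]
(450, 100, 230, 3.7) twist 71.3 slide [0. 0. 0.]
(558.5, -354, 230, 3.7) twist -0.0 slide [-460.1   79.    -0. ]
(558.5, -354, 110, 3.7) twist -0.0 slide [  0.   0. 120.]
```

```bash
python3 -m creep '{"slide":[[-0.04,-0.04,0],[-0.04,-0.04,0],[-0.04,-0.04,0],[-0.04,-0.04,0],[-0.04,-0.04,0],[-0.04,-0.04,0],[-0.04,-0.04,0],[-0.04,-0.04,0]],"twist":[0,0,0,0,0,0,0,0]}'
python3 -m creep '{"slide":[[0,0,0],[0,0,0],[0,0,0],[0,0,0],[0,0,0],[0,0,0],[0,0,0],[0,0,0]],"twist":[9,9,9,9,9,9,9,8.3]}'
python3 -m creep '{"slide":[[-0.05,0.01,0],[-0.05,0.01,0],[-0.05,0.01,0],[-0.05,0.01,0],[-0.05,0.01,0],[-0.05,0.01,0],[-0.05,0.01,0],[-0.05,0.01,0]],"twist":[0,0,0,0,0,0,0,0]}'
python3 -c "
from h import *
to((558.5,-354,230,3.7),(558.5,-354,50,3.7))"
```

```text
clock: 1.45
position: [0.451, 0.1023, 0.2315]
ee_rot: [0.13, 0.992, 0.0, 0.0]
ft_force: [0.3, 0.5, 0.3]
grip_width: 0.997
grasp_force: 0.0
clock: 2.45
position: [0.4503, 0.104, 0.2312]
ee_rot: [0.685, 0.728, 0.0, -0.0]
ft_force: [0.4, -0.2, 0.3]
grip_width: 1.004
grasp_force: 0.0
clock: 3.45
position: [0.557, -0.2911, 0.2311]
ee_rot: [0.683, 0.73, 0.0, -0.0]
ft_force: [-0.1, 0.1, 0.6]
grip_width: 0.999
grasp_force: 0.0
t 3.5 pos [ 557.  -291.1  231.1] yaw 3.8 tilt 0.0
(558.5, -354, 230, 3.7) twist 0.1 slide [-62.8  -2.6   1.1]
(558.5, -354, 50, 3.7) twist -0.0 slide [  0.   0. 180.]
```

```bash
python3 -m creep '{"slide":[[-0.031,-0.001,0],[-0.03,-0.0015,0],[0,0,0.03],[0,0,0.03],[0,0,0.03],[0,0,0.03],[0,0,0.03],[0,0,0.032]],"twist":[0,0,0,0,0,0,0,0]}' 100 60
python3 -m creep '{"slide":[[0,0,0],[0,0,0],[0,0,0],[0,0,0],[0,0,0],[0,0,0],[0,0,0],[0,0,0]],"twist":[0,0,0,0,0,0,0,0]}' 0 60
python3 -c "
from h import *
to((558.5,-352,49,3.7))
o,p,R=tcp()
import math
h=np.array([552.6,-264.2]);c=np.array([-.065,.998]);r=math.hypot(*(p[:2]*1000-h))
print(r,p)
a=np.arange(0,1.29,.08)
y=-r*(np.cos(a)); z=r*np.sin(a)
print(np.diff(y).round(1),np.diff(z).round(1))"
```

```text
clock: 4.45
position: [0.5581, -0.3507, 0.0482]
ee_rot: [0.683, 0.73, 0.0, -0.0]
ft_force: [0.9, 0.1, 0.2]
grip_width: 1.004
grasp_force: 0.0
clock: 5.45
position: [0.5599, -0.3512, 0.0507]
ee_rot: [0.683, 0.73, 0.001, 0.002]
ft_force: [5.1, -0.9, 1.9]
grip_width: 0.152
grasp_force: 61.5
t 5.5 pos [ 559.9 -351.2   50.7] yaw 3.8 tilt 0.2
(558.5, -352, 49, 3.7) twist 0.1 slide [-0.7 -1.4  1.7]
87.2678336140988 [ 0.55987405 -0.35116415  0.0507412 ]
[0.3 0.8 1.4 1.9 2.5 3.  3.5 3.9 4.4 4.8 5.2 5.6 5.9 6.2 6.4 6.6] [7.  6.9 6.8 6.7 6.5 6.3 6.1 5.8 5.4 5.1 4.7 4.2 3.8 3.3 2.8 2.3]
```

```bash
python3 -m creep '{"slide":[[0.0003,0.001,-0.007],[0.0008,0,-0.0069],[0.0014,0,-0.0068],[0.0019,0,-0.0067],[0.0025,0,-0.0065],[0.003,0,-0.0063],[0.0035,0,-0.0061],[0.0039,0,-0.0058]],"twist":[0,0,0,0,0,0,0,0]}'
python3 -m creep '{"slide":[[0.0044,0,-0.0054],[0.0048,0,-0.0051],[0.0052,0,-0.0047],[0.0056,0,-0.0042],[0.0059,0,-0.0038],[0.0062,0,-0.0033],[0.0064,0,-0.0028],[0.0066,0,-0.0023]],"twist":[0,0,0,0,0,0,0,0]}'
python3 -c "
from h import *
o,p,R=tcp();print(p[1]*1000+264.2,p[2]*1000+19-68, np.arctan2(p[2]*1000+19-68,-(p[1]*1000+264.2)))"
```

```text
clock: 6.45
position: [0.5585, -0.3324, 0.1004]
ee_rot: [0.683, 0.73, 0.0, -0.0]
ft_force: [8.6, -0.8, -16.6]
grip_width: 0.152
grasp_force: 58.5
clock: 7.45
position: [0.5555, -0.2878, 0.1319]
ee_rot: [0.683, 0.73, 0.0, 0.0]
ft_force: [10.5, -2.2, -18.3]
grip_width: 0.152
grasp_force: 58.6
-23.574161069744434 82.89113944259879 1.293713065123833
```

```bash
python3 -m creep '{"slide":[[0,0,0.0],[0,0,0],[0,0,0],[0,0,0],[0,0,0]],"twist":[0,0,0,0,0]}' 100
python3 -m creep '{"slide":[[0,0,-0.025],[0,0,-0.025],[0,0,-0.025],[0,0,-0.025],[-0.02,0,-0.02],[-0.02,0,0]],"twist":[0,0,0,0,0,0]}'
python3 - <<'E'
from h import *
im,W=cloud("top")
np.save("W1.npy",W);cv2.imwrite("pics/top1.png",cv2.resize(im[130:260,270:430],None,fx=4,fy=4))
hsv=cv2.cvtColor(im,cv2.COLOR_BGR2HSV);H,S,V=[hsv[...,i].astype(int) for i in range(3)]
im2,W2=cloud("side");cv2.imwrite("pics/side1.png",cv2.resize(im2[100:260,160:400],None,fx=3,fy=3))
E
```

```text
clock: 8.07
position: [0.5548, -0.2887, 0.133]
ee_rot: [0.684, 0.73, 0.0, -0.0]
ft_force: [0.5, 0.1, -0.4]
grip_width: 0.998
grasp_force: 0.0
clock: 8.82
position: [0.5582, -0.3293, 0.2549]
ee_rot: [0.683, 0.73, 0.001, 0.001]
ft_force: [-0.1, -0.4, 0.4]
grip_width: 1.0
grasp_force: 0.0
```

View pics/side1.png

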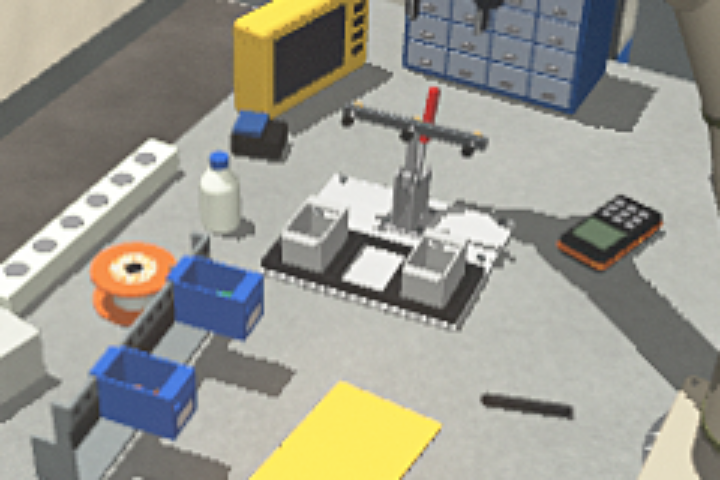

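View pics/top1.png

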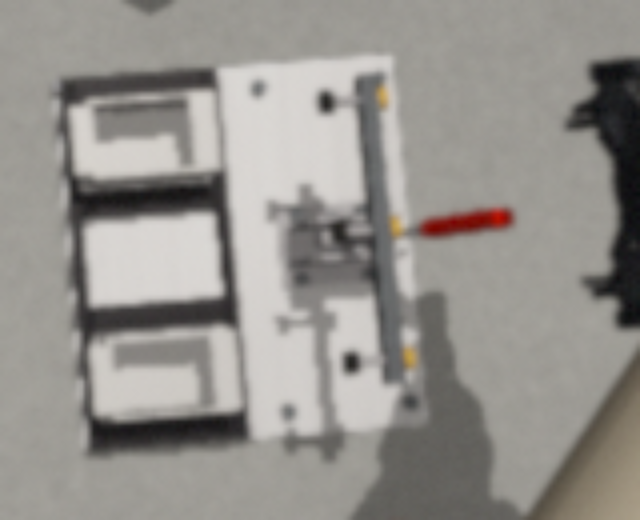

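The clamp is open (bar upright), and both grey bins and the empty nest are now unobstructed. I'll measure them in this same view.

Run:
```python
from h import *
im,W=cloud("top")
hsv=cv2.cvtColor(im,cv2.COLOR_BGR2HSV);H,S,V=[hsv[...,i].astype(int) for i in range(3)]
x=W[...,0];y=W[...,1];z=W[...,2]
b=(y<-.02)&(y>-.2)&(x>.38)&(x<.75)
print("rims");[print(*r) for r in rect(W,b,.055,.085)]
m=b&(V>150)&(S<60)&(x>.505)&(x<.58)&(y>-.17)
print("floor");[print(*r) for r in rect(W,m,-.01,.03)]
c=np.array([-.065,.998]);O=np.array([.5425,-.1085])
for s,n in((1,"lo"),(-1,"hi")):
    q=b&(z>.055)&(z<.085)&(np.sign(.5425-x)==s); P=W[q][:,:2]-O; a=P@c*1000; w=P@np.array([-.998,-.065])*1000
    print(n,np.percentile(a,[0,2,98,100]).round(1),np.percentile(w,[0,2,98,100]).round(1))
for nm in("blue",):
    bl=(H>98)&(H<120)&(S>120)
    [print(*r) for r in rect(W,bl&(y>0)&(y<.4)&(x<.75),.1,.15)]
```

```text
rims
313 [307. 164.] [ 625.8 -102.1] [ 56.5 102.8] 3.7 68.9
293 [312. 224.] [ 458.1 -111.4] [ 56. 100.] 4.1 69.2
floor
263 [281. 195.] [541.8 -37.3] [71.6 34.8] 0.4 1.5
704 [308. 194.] [ 542.4 -112.4] [62.4 99.8] 4.1 9.5
lo [-47.4 -46.3  52.   52.6] [ 56.1  57.  111.9 112.4]
hi [-50.4 -48.8  51.9  52.4] [-111.8 -110.9  -55.5  -55.3]
359 [221. 159.] [634.2 134.8] [102.7  60.4] 6.7 128.5
478 [154. 166.] [616.8 315.9] [102.7  63.9] 6.2 127.6
```

```bash
python3 -c "
from h import *
to((458.5,-117.4,150,3.7),(458.5,-117.4,33,3.7),(458.5,-117.4,160,3.7),(420,183,160,3.7))"
```

```text
t 9.0 pos [ 557.  -329.3  252.8] yaw 3.7 tilt 0.0
(458.5, -117.4, 150, 3.7) twist -0.0 slide [217.9 -84.6 102.8]
(458.5, -117.4, 33, 3.7) twist -0.0 slide [  0.   0. 117.]
(458.5, -117.4, 160, 3.7) twist -0.0 slide [   0.    0. -127.]
(420, 183, 160, 3.7) twist -0.0 slide [302.3 -19.   -0. ]
```

```bash
python3 -m creep '{"slide":[[0.045,-0.017,0],[0.045,-0.017,0],[0.045,-0.017,0.01],[0.045,-0.017,0.03],[0.038,-0.0166,0.03],[0,0,0.033],[0,0,0.03],[0,0,0.03]],"twist":[0,0,0,0,0,0,0,0]}'
python3 -m creep '{"slide":[[0,0,0],[0,0,0],[0,0,0],[0,0,0]],"twist":[0,0,0,0]}'
python3 -c "
from h import *
to((458.5,-117.4,33,3.7))"
```

```text
clock: 9.98
position: [0.4585, -0.1152, 0.0889]
ee_rot: [0.683, 0.73, 0.0, -0.0]
ft_force: [0.7, -0.1, 0.1]
grip_width: 0.998
grasp_force: 0.0
clock: 10.48
position: [0.4593, -0.1164, 0.0908]
ee_rot: [0.683, 0.73, 0.001, 0.0]
ft_force: [0.6, -0.3, -0.3]
grip_width: 0.999
grasp_force: 0.0
t 10.5 pos [ 459.3 -116.4   90.8] yaw 3.8 tilt 0.1
(458.5, -117.4, 33, 3.7) twist 0.1 slide [-0.9 -0.9 57.8]
```

```bash
python3 -m creep '{"slide":[[0,-0.001,0.02],[0,0,0.02],[0,0,0.018],[0,0,0],[0,0,0]],"twist":[0,0,0,0,0]}'
python3 -m creep '{"slide":[[0,0,0],[0,0,0],[0,0,0],[0,0,0],[0,0,0],[0,0,0]],"twist":[0,0,0,0,0,0]}' 0 50
python3 -m creep '{"slide":[[0,0,-0.01],[0,0,-0.02],[0,0,-0.03],[0,0,-0.03],[0,0,-0.03],[0,0,0]],"twist":[0,0,0,0,0,0]}'
python3 -c "
from h import *
to((420,183,150,3.7))"
```

```text
clock: 11.1
position: [0.4583, -0.1167, 0.0328]
ee_rot: [0.684, 0.73, 0.0, 0.0]
ft_force: [-0.2, -0.6, -0.2]
grip_width: 1.001
grasp_force: 0.0
clock: 11.85
position: [0.4584, -0.1166, 0.0328]
ee_rot: [0.684, 0.73, 0.001, 0.0]
ft_force: [-1.1, 0.6, 6.3]
grip_width: 0.647
grasp_force: 52.9
clock: 12.6
position: [0.4591, -0.1168, 0.1544]
ee_rot: [0.684, 0.73, 0.002, 0.001]
ft_force: [0.4, -0.0, 0.0]
grip_width: 0.643
grasp_force: 53.1
t 12.6 pos [ 459.1 -116.8  154.4] yaw 3.7 tilt 0.3
(420, 183, 150, 3.7) twist 0.0 slide [301.7 -19.7   4.4]
```

```bash
python3 -m creep '{"slide":[[0.05,-0.0033,0],[0.05,-0.0033,0],[0.05,-0.0033,0],[0.05,-0.0033,0],[0.05,-0.0033,0],[0.0517,-0.0033,0],[0,0,0.02],[0,0,0.03]],"twist":[0,0,0,0,0,0,0,0]}'
python3 -m creep '{"slide":[[0,0,0.03],[0,0,0.03],[0,0,0.01],[0,0,0],[0,0,0]],"twist":[0,0,0,0,0]}'
python3 -c "
from h import *
to((420,183,30,3.7))"
```

```text
clock: 13.6
position: [0.4182, 0.1838, 0.1014]
ee_rot: [0.683, 0.73, 0.0, 0.0]
ft_force: [-0.7, -0.0, -0.9]
grip_width: 0.649
grasp_force: 53.1
clock: 14.22
position: [0.4189, 0.1835, 0.033]
ee_rot: [0.684, 0.73, 0.001, 0.0]
ft_force: [0.2, 0.3, 0.6]
grip_width: 0.645
grasp_force: 53.1
t 14.2 pos [418.9 183.5  33. ] yaw 3.8 tilt 0.1
(420, 183, 30, 3.7) twist 0.1 slide [-0.6  1.1  3. ]
```

```bash
python3 -m creep '{"slide":[[0,0,0.002],[0,0,0.0015],[0,0,0]],"twist":[0,0,0]}'
python3 -m creep '{"slide":[[0,0,0],[0,0,0],[0,0,0],[0,0,0]],"twist":[0,0,0,0]}' 100
python3 -m creep '{"slide":[[0,0,-0.02],[0,0,-0.03],[0,0,-0.04],[0,0,-0.04],[0,0,0]],"twist":[0,0,0,0,0]}'
python3 -c "
from h import *
to((626.2,-108.1,160,3.7),(626.2,-108.1,33,3.7))"
```

```text
clock: 14.6
position: [0.4185, 0.1834, 0.0288]
ee_rot: [0.684, 0.73, 0.0, 0.0]
ft_force: [-0.3, 1.1, 1.4]
grip_width: 0.652
grasp_force: 53.0
clock: 15.1
position: [0.4183, 0.1832, 0.0285]
ee_rot: [0.684, 0.73, 0.0, -0.0]
ft_force: [-0.5, -0.0, 0.5]
grip_width: 0.997
grasp_force: 0.0
clock: 15.72
position: [0.4198, 0.184, 0.1613]
ee_rot: [0.684, 0.73, 0.003, 0.0]
ft_force: [0.2, -0.1, -0.4]
grip_width: 0.996
grasp_force: 0.0
t 15.7 pos [419.8 184.  161.3] yaw 3.8 tilt 0.3
(626.2, -108.1, 160, 3.7) twist 0.1 slide [-304.9  187.1    1.3]
(626.2, -108.1, 33, 3.7) twist -0.0 slide [  0.   0. 127.]
```

```bash
python3 -m creep '{"slide":[[-0.05,0.031,0],[-0.05,0.031,0],[-0.05,0.031,0],[-0.05,0.031,0],[-0.05,0.031,0],[-0.055,0.032,0],[0,0,0],[0,0,0.03]],"twist":[0,0,0,0,0,0,0,0]}'
python3 -m creep '{"slide":[[0,0,0.03],[0,0,0.02],[0,0,0],[0,0,0]],"twist":[0,0,0,0]}'
python3 -c "
from h import *
to((626.2,-108.1,33,3.7))"
```

```text
clock: 16.73
position: [0.6251, -0.1088, 0.1286]
ee_rot: [0.684, 0.729, 0.001, 0.001]
ft_force: [0.2, -0.4, -0.2]
grip_width: 1.0
grasp_force: 0.0
clock: 17.23
position: [0.6247, -0.108, 0.0795]
ee_rot: [0.684, 0.73, 0.0, 0.0]
ft_force: [-0.3, -0.0, 0.4]
grip_width: 0.998
grasp_force: 0.0
t 17.2 pos [ 624.7 -108.    79.5] yaw 3.8 tilt 0.1
(626.2, -108.1, 33, 3.7) twist 0.1 slide [-0.2  1.4 46.5]
```

```bash
python3 -m creep '{"slide":[[0,0.0015,0.016],[0,0,0.016],[0,0,0.014],[0,0,0],[0,0,0]],"twist":[0,0,0,0,0]}'
python3 -m creep '{"slide":[[0,0,0],[0,0,0],[0,0,0],[0,0,0],[0,0,0],[0,0,0]],"twist":[0,0,0,0,0,0]}' 0 50
python3 -m creep '{"slide":[[0,0,-0.01],[0,0,-0.02],[0,0,-0.03],[0,0,-0.04],[0,0,-0.04],[0,0,-0.02],[0,0,0]],"twist":[0,0,0,0,0,0,0]}'
python3 -c "
from h import *
to((428,308.7,190,3.7))"
```

```text
clock: 17.85
position: [0.6259, -0.1081, 0.0327]
ee_rot: [0.684, 0.73, 0.0, 0.0]
ft_force: [0.2, 0.5, 0.9]
grip_width: 1.002
grasp_force: 0.0
clock: 18.6
position: [0.6262, -0.1079, 0.0331]
ee_rot: [0.684, 0.73, 0.0, 0.0]
ft_force: [-0.1, -0.6, 5.3]
grip_width: 0.643
grasp_force: 53.8
clock: 19.48
position: [0.6263, -0.108, 0.1938]
ee_rot: [0.684, 0.73, 0.001, 0.001]
ft_force: [0.6, 0.6, 0.1]
grip_width: 0.647
grasp_force: 53.2
t 19.5 pos [ 626.3 -108.   193.8] yaw 3.8 tilt 0.1
(428, 308.7, 190, 3.7) twist 0.1 slide [ 428.6 -171.     3.8]
```

```bash
python3 -m creep '{"slide":[[0.0535,-0.0213,0],[0.0535,-0.0213,0],[0.0535,-0.0213,0],[0.0535,-0.0213,0],[0.0535,-0.0213,0],[0.0535,-0.0213,0],[0.0535,-0.0213,0],[0.0535,-0.0213,0]],"twist":[0,0,0,0,0,0,0,0]}'
python3 -m creep '{"slide":[[0,0,0.02],[0,0,0.03],[0,0,0.04],[0,0,0.04],[0,0,0.02],[0,0,0.008],[0,0,0],[0,0,0]],"twist":[0,0,0,0,0,0,0,0]}'
python3 -c "
from h import *
to((428,308.7,29,3.7))"
```

```text
clock: 20.48
position: [0.4258, 0.3092, 0.1909]
ee_rot: [0.683, 0.73, -0.001, -0.0]
ft_force: [1.1, 0.6, -0.2]
grip_width: 0.647
grasp_force: 53.3
clock: 21.48
position: [0.428, 0.3084, 0.0352]
ee_rot: [0.684, 0.73, 0.001, -0.0]
ft_force: [0.4, -0.0, -0.7]
grip_width: 0.646
grasp_force: 53.3
t 21.5 pos [428.  308.4  35.2] yaw 3.8 tilt 0.1
(428, 308.7, 29, 3.7) twist 0.1 slide [0.3 0.  6.2]
```

```bash
python3 -m creep '{"slide":[[0,0,0.004],[0,0,0.0025],[0,0,0]],"twist":[0,0,0]}'
python3 -m creep '{"slide":[[0,0,0],[0,0,0],[0,0,0],[0,0,0]],"twist":[0,0,0,0]}' 100
python3 -m creep '{"slide":[[0,0,-0.02],[0,0,-0.03],[0,0,-0.04],[0,0,-0.05],[0,0,-0.05],[0,0,0],[0,0,0],[0,0,0]],"twist":[0,0,0,0,0,8,10,10]}'
python3 -m creep '{"slide":[[0,0,0],[0,0,0],[0,0,0],[0,0,0],[0,0,0],[0,0,0],[0,0,0],[0,0,0]],"twist":[10,10,10,10,10,9.7,0,0]}'
python3 - <<'E'
from h import *
to((610.8,315.2,200,-84),(610.8,315.2,93,-84))
im,W=cloud("top")
hsv=cv2.cvtColor(im,cv2.COLOR_BGR2HSV);H,S,V=[hsv[...,i].astype(int) for i in range(3)]
x=W[...,0];y=W[...,1]
bl=(H>98)&(H<120)&(S>120)
[print(*r) for r in rect(W,bl&(y>0)&(y<.4)&(x<.75),.1,.15)]
a=np.radians(6);ex=np.array([np.cos(a),np.sin(a)]);ey=np.array([-ex[1],ex[0]])
for lo,hi in((.08,.2),(.25,.4)):
    P=W[bl&(y>lo)&(y<hi)&(x<.75)&(W[...,2]>.115)&(W[...,2]<.14)][:,:2]*1000; u=P@ex;v=P@ey
    for f in(2,5): 
        A=np.percentile(u,[f,100-f]);B=np.percentile(v,[f,100-f]);print(f,A.round(),B.round(1),(A.mean()*ex+B.mean()*ey).round(1))
cv2.imwrite("pics/top2.png",cv2.resize(im[110:270,100:350],None,fx=3,fy=3))
b=(y>.08)&(y<.42)&(x<.53)&(x>.34)
[print("grey",*r) for r in rect(W,b,.045,.09)]
E
```

```text
clock: 21.85
position: [0.4278, 0.3083, 0.0291]
ee_rot: [0.684, 0.73, 0.0, -0.0]
ft_force: [-5.1, -3.7, 13.7]
grip_width: 0.649
grasp_force: 54.9
clock: 22.35
position: [0.4276, 0.308, 0.0279]
ee_rot: [0.684, 0.73, -0.0, -0.0]
ft_force: [-0.2, -0.5, 0.0]
grip_width: 0.998
grasp_force: 0.0
clock: 23.35
position: [0.4276, 0.308, 0.2181]
ee_rot: [0.841, 0.54, 0.0, -0.0]
ft_force: [0.7, 0.3, -0.4]
grip_width: 0.998
grasp_force: 0.0
clock: 24.35
position: [0.4276, 0.308, 0.218]
ee_rot: [0.998, 0.055, -0.0, -0.0]
ft_force: [-0.0, 0.5, 0.3]
grip_width: 0.998
grasp_force: 0.0
t 24.4 pos [427.6 308.  218. ] yaw -83.7 tilt 0.0
(610.8, 315.2, 200, -84) twist 0.3 slide [183.  12.  18.]
(610.8, 315.2, 93, -84) twist 0.0 slide [  0.   0. 107.]
362 [221. 159.] [634.2 134.9] [102.1  60.6] 6.7 128.5
481 [154. 166.] [616.6 315.2] [103.   62.6] 6.8 127.5
2 [595. 695.] [38.3 92.2] [634.3 132.3]
5 [596. 694.] [39.2 91.6] [634.4 132.4]
2 [596. 696.] [218.5 273.9] [616.5 312.4]
5 [597. 694.] [218.9 273.4] [616.6 312.3]
grey 145 [171. 235.] [427.6 292. ] [55.9 57.2] 3.9 64.7
grey 325 [204. 240.] [417.1 187.1] [ 56.  101.7] 3.9 64.6
```

View pics/top2.png

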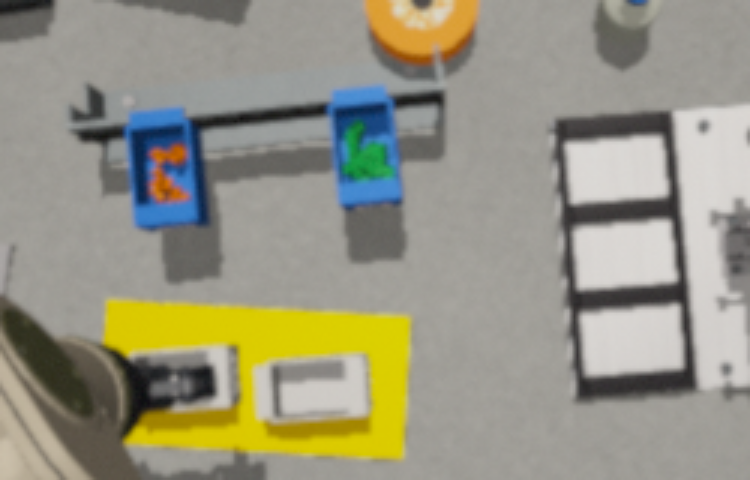

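Both grey bins stand on the mat (crop (185,378), (312,388)), all nests are empty, and the orange and green bins hang at (165,170) and (365,150). Next is the orange bin.

```bash
python3 -m creep '{"slide":[[0.045,0.004,0],[0.045,0.004,0],[0.046,0.004,0],[0.046,0.0035,0.02],[0,0,0.03],[0,0,0.025],[0,0,0],[0,0,0]],"twist":[0,0.3,0,0,0,0,0,0]}'
python3 -c "
from h import *
to((610.6,311.7,93,-84))"
```

```text
clock: 25.4
position: [0.6107, 0.3116, 0.1443]
ee_rot: [0.999, 0.051, 0.001, -0.0]
ft_force: [0.2, -0.0, 0.2]
grip_width: 0.999
grasp_force: 0.0
t 25.4 pos [610.7 311.6 144.3] yaw -84.2 tilt 0.1
(610.6, 311.7, 93, -84) twist -0.2 slide [-0.1 -0.1 51.3]
```

```bash
python3 -m creep '{"slide":[[0,0,0.018],[0,0,0.018],[0,0,0.015],[0,0,0],[0,0,0]],"twist":[0,0,0,0,0]}'
python3 -m creep '{"slide":[[0,0,0],[0,0,0],[0,0,0],[0,0,0],[0,0,0],[0,0,0]],"twist":[0,0,0,0,0,0]}' 0 60
python3 -m creep '{"slide":[[0,0,-0.006],[0,0,-0.01],[0,0,-0.01],[0,0,-0.01],[0,0,0]],"twist":[0,0,0,0,0]}'
```

```text
clock: 26.02
position: [0.6106, 0.3114, 0.0923]
ee_rot: [0.999, 0.05, 0.0, -0.0]
ft_force: [0.0, 0.3, 0.0]
grip_width: 1.0
grasp_force: 0.0
clock: 26.78
position: [0.6105, 0.3131, 0.0933]
ee_rot: [0.999, 0.051, 0.001, -0.001]
ft_force: [-0.9, 3.6, 5.3]
grip_width: 0.647
grasp_force: 65.0
clock: 27.4
position: [0.6107, 0.3115, 0.1291]
ee_rot: [0.999, 0.05, 0.001, -0.0]
ft_force: [0.1, -0.3, -1.9]
grip_width: 0.647
grasp_force: 65.5
```

```bash
python3 -m creep '{"slide":[[-0.015,0,0],[-0.025,0,0],[-0.03,0,0],[-0.03,0,-0.02],[0,0,-0.03],[0,0,-0.03],[0,0,0]],"twist":[0,0,0,0,0,0,0]}'
python3 -m creep '{"slide":[[0,0,0],[0,0,0],[0,0,0],[0,0,0],[0,0,0],[0,0,0],[0,0,0],[0,0,0]],"twist":[-10,-10,-10,-10,-10,-10,-10,-8]}'
python3 -m creep '{"slide":[[0,0,0],[0,0,0]],"twist":[-9.7,0]}'
python3 -c "
from h import *
to((458.7,-117.2,200,3.7),(458.7,-117.2,33,3.7))"
```

```text
clock: 28.28
position: [0.5117, 0.3018, 0.2099]
ee_rot: [0.999, 0.05, 0.001, -0.001]
ft_force: [0.1, 0.7, -3.5]
grip_width: 0.652
grasp_force: 65.7
clock: 29.28
position: [0.5101, 0.3009, 0.2061]
ee_rot: [0.743, 0.669, -0.001, -0.0]
ft_force: [0.6, 0.3, -1.8]
grip_width: 0.645
grasp_force: 65.3
clock: 29.52
position: [0.5102, 0.3009, 0.2064]
ee_rot: [0.686, 0.728, -0.001, -0.0]
ft_force: [-0.5, -0.1, -2.3]
grip_width: 0.646
grasp_force: 65.4
t 29.5 pos [510.2 300.9 206.4] yaw 3.4 tilt 0.1
(458.7, -117.2, 200, 3.7) twist -0.3 slide [-413.9  -78.4    6.4]
(458.7, -117.2, 33, 3.7) twist -0.0 slide [  0.   0. 167.]
```

```bash
python3 -m creep '{"slide":[[-0.0517,-0.0098,0],[-0.0517,-0.0098,0],[-0.0517,-0.0098,0],[-0.0517,-0.0098,0],[-0.0517,-0.0098,0],[-0.0517,-0.0098,0],[-0.0517,-0.0098,0],[-0.0517,-0.0098,0]],"twist":[-0.3,0,0,0,0,0,0,0]}'
python3 -m creep '{"slide":[[0,0,0.01],[0,0,0.03],[0,0,0.04],[0,0,0.03],[0,0,0.02],[0,0,0],[0,0,0]],"twist":[0,0,0,0,0,0,0]}'
python3 -c "
from h import *
to((458.7,-117.2,33,3.7))"
```

```text
clock: 30.52
position: [0.4586, -0.118, 0.2074]
ee_rot: [0.685, 0.728, 0.0, -0.0]
ft_force: [0.9, 0.2, -2.7]
grip_width: 0.649
grasp_force: 65.5
clock: 31.4
position: [0.4597, -0.1162, 0.0785]
ee_rot: [0.684, 0.73, 0.0, 0.0]
ft_force: [-0.4, -0.8, -2.5]
grip_width: 0.648
grasp_force: 65.4
t 31.4 pos [ 459.7 -116.2   78.5] yaw 3.7 tilt 0.0
(458.7, -117.2, 33, 3.7) twist -0.0 slide [-0.9 -1.1 45.5]
```

```bash
python3 -m creep '{"slide":[[-0.001,-0.001,0.012],[0,0,0.012],[0,0,0.01],[0,0,0.006],[0,0,0],[0,0,0]],"twist":[0,0,0,0,0,0]}'
python3 -m creep '{"slide":[[0,0,0.003],[0,0,0.0025],[0,0,0],[0,0,0]],"twist":[0,0,0,0]}'
```

```text
clock: 32.15
position: [0.4587, -0.1176, 0.0382]
ee_rot: [0.684, 0.73, 0.0, 0.0]
ft_force: [-0.4, -0.3, -2.0]
grip_width: 0.644
grasp_force: 65.5
clock: 32.65
position: [0.4586, -0.1176, 0.033]
ee_rot: [0.684, 0.73, 0.0, -0.0]
ft_force: [-2.4, 0.6, 8.0]
grip_width: 0.65
grasp_force: 66.8
```

Seated (8 N up). Release, then fetch the green bin.

```bash
python3 -m creep '{"slide":[[0,0,0],[0,0,0],[0,0,0],[0,0,0]],"twist":[0,0,0,0]}' 100
python3 -m creep '{"slide":[[0,0,-0.02],[0,0,-0.04],[0,0,-0.05],[0,0,-0.06],[0,0,-0.01],[0,0,0]],"twist":[0,0,0,0,0,0]}'
python3 -m creep '{"slide":[[0,0,0],[0,0,0],[0,0,0],[0,0,0],[0,0,0],[0,0,0],[0,0,0],[0,0,0]],"twist":[10,10,10,10,10,10,10,10]}'
python3 -m creep '{"slide":[[0,0,0],[0,0,0]],"twist":[7.7,0]}'
python3 - <<'E'
from h import *
im,W=cloud("top")
hsv=cv2.cvtColor(im,cv2.COLOR_BGR2HSV);H,S,V=[hsv[...,i].astype(int) for i in range(3)]
x=W[...,0];y=W[...,1];z=W[...,2]
bl=(H>98)&(H<120)&(S>120)&(x<.75)
[print(*r) for r in rect(W,bl&(y>-.05)&(y<.4),.1,.15)]
[print("nest",*r) for r in rect(W,bl&(y<-.02)&(y>-.2),.05,.09,10)]
a=np.radians(6);ex=np.array([np.cos(a),np.sin(a)]);ey=np.array([-ex[1],ex[0]])
P=W[bl&(y>.05)&(y<.25)&(z>.115)&(z<.14)][:,:2]*1000; u=P@ex;v=P@ey
A=np.percentile(u,[2,98]);B=np.percentile(v,[2,98]);c=A.mean()*ex+B.mean()*ey-6*ex;print(A,B,c)
to((c[0],c[1],200,-84),(c[0],c[1],93,-84))
E
```

```text
clock: 33.15
position: [0.4585, -0.1175, 0.0325]
ee_rot: [0.684, 0.73, 0.0, -0.0]
ft_force: [-0.6, -0.4, 0.3]
grip_width: 1.002
grasp_force: 0.0
clock: 33.9
position: [0.4586, -0.1174, 0.2125]
ee_rot: [0.683, 0.73, 0.001, 0.0]
ft_force: [-0.8, -0.2, -0.8]
grip_width: 0.995
grasp_force: 0.0
clock: 34.9
position: [0.4575, -0.1174, 0.2104]
ee_rot: [0.993, 0.117, -0.002, -0.0]
ft_force: [0.3, 0.2, 0.8]
grip_width: 1.003
grasp_force: 0.0
clock: 35.15
position: [0.4576, -0.1175, 0.2108]
ee_rot: [0.999, 0.053, -0.001, 0.0]
ft_force: [0.5, 0.6, -0.5]
grip_width: 0.998
grasp_force: 0.0
356 [221. 159.] [634.4 134.7] [102.1  60.3] 6.6 128.8
nest 77 [294. 223.] [457.8 -65.1] [18.  52.1] 79.2 68.6
[594.58677805 694.32584158] [38.36412259 92.21486397] [628.13416895 131.66868753]
t 35.2 pos [ 457.7 -117.5  211.1] yaw -83.8 tilt 0.1
(np.float64(628.1341689465578), np.float64(131.66868752902565), 200, -84) twist 0.2 slide [ 195.5 -230.    11.1]
(np.float64(628.1341689465578), np.float64(131.66868752902565), 93, -84) twist 0.0 slide [  0.   0. 107.]
```

```bash
python3 -m creep '{"slide":[[0.033,-0.0384,0],[0.033,-0.0384,0],[0.033,-0.0384,0],[0.033,-0.0384,0],[0.033,-0.0384,0],[0.0305,-0.038,0.01],[0,0,0.03],[0,0,0.02]],"twist":[0.2,0,0,0,0,0,0,0]}'
python3 -m creep '{"slide":[[0,0,0],[0,0,0]],"twist":[0,0]}'
python3 -c "
from h import *
to((628.1,131.7,93,-84))"
```

```text
clock: 36.2
position: [0.6285, 0.1311, 0.1498]
ee_rot: [0.999, 0.052, -0.001, 0.001]
ft_force: [-0.3, -0.3, 0.9]
grip_width: 0.997
grasp_force: 0.0
clock: 36.45
position: [0.6297, 0.1307, 0.1536]
ee_rot: [0.999, 0.051, 0.001, -0.0]
ft_force: [0.6, -1.1, -0.0]
grip_width: 0.997
grasp_force: 0.0
t 36.5 pos [629.7 130.7 153.6] yaw -84.2 tilt 0.1
(628.1, 131.7, 93, -84) twist -0.2 slide [-1.5 -1.2 60.6]
```

```bash
python3 -m creep '{"slide":[[-0.0015,-0.001,0.02],[0,0,0.02],[0,0,0.02],[0,0,0],[0,0,0]],"twist":[0,0,0,0,0]}'
python3 -m creep '{"slide":[[0,0,0],[0,0,0],[0,0,0],[0,0,0],[0,0,0],[0,0,0]],"twist":[0,0,0,0,0,0]}' 0 60
python3 -m creep '{"slide":[[0,0,-0.006],[0,0,-0.01],[0,0,-0.01],[0,0,-0.01],[0,0,0]],"twist":[0,0,0,0,0]}'
python3 -m creep '{"slide":[[-0.015,0,0],[-0.025,0,0],[-0.03,0,0],[-0.03,0,-0.02],[0,0,-0.03],[0,0,-0.03],[0,0,0]],"twist":[0,0,0,0,0,0,0]}'
python3 -m creep '{"slide":[[0,0,0],[0,0,0],[0,0,0],[0,0,0],[0,0,0],[0,0,0],[0,0,0],[0,0,0]],"twist":[-10,-10,-10,-10,-10,-10,-10,-8]}'
python3 -m creep '{"slide":[[0,0,0],[0,0,0]],"twist":[-9.9,0]}'
python3 -c "
from h import *
to((626.3,-106.3,200,3.7),(626.3,-106.3,33,3.7))"
```

```text
clock: 37.08
position: [0.6281, 0.1321, 0.093]
ee_rot: [0.999, 0.051, 0.0, -0.0]
ft_force: [0.1, -0.1, 0.4]
grip_width: 1.003
grasp_force: 0.0
clock: 37.83
position: [0.6281, 0.1326, 0.0934]
ee_rot: [0.999, 0.051, 0.001, -0.001]
ft_force: [-1.9, 1.5, 6.4]
grip_width: 0.649
grasp_force: 62.8
clock: 38.45
position: [0.6281, 0.1322, 0.1295]
ee_rot: [0.999, 0.051, 0.001, -0.0]
ft_force: [-0.1, -0.5, -2.0]
grip_width: 0.642
grasp_force: 65.2
clock: 39.33
position: [0.5292, 0.1222, 0.2104]
ee_rot: [0.999, 0.051, 0.002, -0.001]
ft_force: [-0.3, -0.0, -2.9]
grip_width: 0.646
grasp_force: 65.4
clock: 40.33
position: [0.5276, 0.1217, 0.2069]
ee_rot: [0.742, 0.67, -0.001, -0.0]
ft_force: [0.5, -0.2, -2.6]
grip_width: 0.646
grasp_force: 65.1
clock: 40.58
position: [0.5277, 0.1217, 0.2072]
ee_rot: [0.684, 0.73, -0.001, -0.0]
ft_force: [-0.9, -0.3, -2.3]
grip_width: 0.64
grasp_force: 65.2
t 40.6 pos [527.7 121.7 207.2] yaw 3.7 tilt 0.1
(626.3, -106.3, 200, 3.7) twist -0.0 slide [-233.9   83.7    7.2]
(626.3, -106.3, 33, 3.7) twist -0.0 slide [  0.   0. 167.]
```

```bash
python3 -m creep '{"slide":[[-0.0468,0.0167,0],[-0.0468,0.0167,0],[-0.0468,0.0167,0],[-0.0468,0.0167,0],[-0.0468,0.0168,0],[0,0,0],[0,0,0.03],[0,0,0.03]],"twist":[0,0,0,0,0,0,0,0]}'
python3 -m creep '{"slide":[[0,0,0.03],[0,0,0.025],[0,0,0.015],[0,0,0],[0,0,0]],"twist":[0,0,0,0,0]}'
python3 -c "
from h import *
to((626.3,-106.3,33,3.7))"
```

```text
clock: 41.58
position: [0.6268, -0.1052, 0.1471]
ee_rot: [0.685, 0.729, 0.0, -0.0]
ft_force: [0.6, 0.4, -3.0]
grip_width: 0.645
grasp_force: 65.3
clock: 42.2
position: [0.6276, -0.1061, 0.0795]
ee_rot: [0.684, 0.73, 0.0, 0.001]
ft_force: [-0.4, 0.9, -2.4]
grip_width: 0.641
grasp_force: 65.3
t 42.2 pos [ 627.6 -106.1   79.5] yaw 3.7 tilt 0.1
(626.3, -106.3, 33, 3.7) twist 0.0 slide [-0.1 -1.3 46.5]
```

```bash
python3 -m creep '{"slide":[[-0.001,-0.001,0.012],[0,0,0.012],[0,0,0.01],[0,0,0.007],[0,0,0],[0,0,0]],"twist":[0,0,0,0,0,0]}'
python3 -m creep '{"slide":[[0,0,0.003],[0,0,0.0025],[0,0,0],[0,0,0]],"twist":[0,0,0,0]}'
python3 -m creep '{"slide":[[0,0,0],[0,0,0],[0,0,0],[0,0,0]],"twist":[0,0,0,0]}' 100
python3 -m creep '{"slide":[[0,0,-0.02],[0,0,-0.04],[0,0,-0.05],[0,0,-0.06],[0,0,-0.05],[0,0,0]],"twist":[0,0,0,0,0,0]}'
python3 -m creep '{"slide":[[0.05,0,0],[0.05,0,0],[0.05,0,0],[0,0,0]],"twist":[0,0,0,0]}'
python3 - <<'E'
from h import *
im,W=cloud("top");cv2.imwrite("pics/top3.png",cv2.resize(im[110:270,100:430],None,fx=2.4,fy=2.4))
hsv=cv2.cvtColor(im,cv2.COLOR_BGR2HSV);H,S,V=[hsv[...,i].astype(int) for i in range(3)]
x=W[...,0];y=W[...,1];z=W[...,2]
bl=(H>98)&(H<120)&(S>120)&(x<.75)
[print("nest",*r) for r in rect(W,(y<-.02)&(y>-.2)&(x<.7),.05,.09,10)]
[print("grey",*r) for r in rect(W,(y>.08)&(y<.42)&(x<.53)&(x>.34),.045,.09)]
to()
E
```

```text
clock: 42.95
position: [0.6263, -0.1073, 0.0378]
ee_rot: [0.684, 0.73, 0.0, 0.0]
ft_force: [-1.0, 0.6, -1.5]
grip_width: 0.646
grasp_force: 65.3
clock: 43.45
position: [0.6263, -0.1072, 0.0333]
ee_rot: [0.684, 0.73, 0.0, 0.0]
ft_force: [-4.5, 1.6, 10.9]
grip_width: 0.645
grasp_force: 66.8
clock: 43.95
position: [0.626, -0.1071, 0.0319]
ee_rot: [0.684, 0.73, 0.0, -0.0]
ft_force: [0.3, -1.1, -0.0]
grip_width: 0.997
grasp_force: 0.0
clock: 44.7
position: [0.6277, -0.1081, 0.2581]
ee_rot: [0.684, 0.73, 0.003, 0.003]
ft_force: [0.4, -0.2, -0.4]
grip_width: 0.998
grasp_force: 0.0
clock: 45.2
position: [0.6156, 0.048, 0.2519]
ee_rot: [0.681, 0.732, 0.0, -0.001]
ft_force: [-0.3, 0.1, -0.3]
grip_width: 1.003
grasp_force: 0.0
nest 227 [315. 164.] [ 625.2 -108.6] [56.3 87.6] 4.2 68.5
nest 231 [316. 224.] [ 457.4 -114.8] [55.7 92.7] 4.5 68.9
grey 679 [174. 239.] [419.4 270.3] [214.3  69. ] 82.0 64.5
t 45.2 pos [615.8  44.6 252. ] yaw 4.0 tilt 0.0
```

View pics/top3.png

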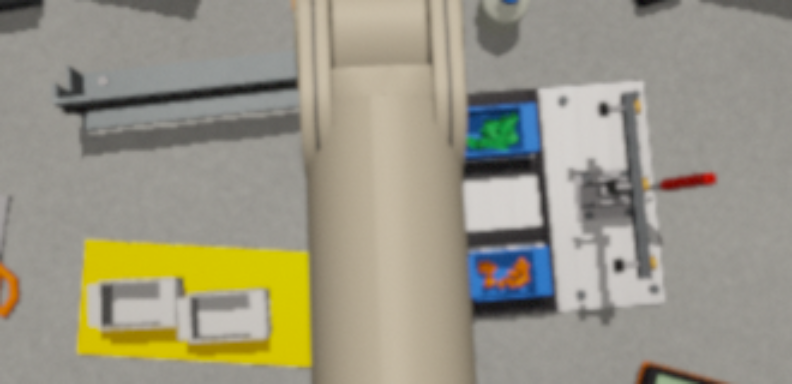

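Both blue bins are in nests. A grey bin was knocked towards its neighbour (crop (228,315)), so I'll measure each one on the mat.

Run:
```python
from h import *
im,W=cloud("top");
x=W[...,0];y=W[...,1];z=W[...,2]
M=np.array([424.3,250.8]);a=np.radians(-3.7);mx=np.array([np.cos(a),np.sin(a)]);my=np.array([-mx[1],mx[0]])
m=(y>.08)&(y<.42)&(x<.53)&(x>.34)&(z>.045)&(z<.09)
u=np.nonzero(m)[1]; print(u.min(),u.max(),[int(m[:,k].sum()) for k in range(165,185)])
for lo,hi in((0,174),(176,400)):
    k=m.copy();k[:,:lo]=0;k[:,hi:]=0
    P=W[k][:,:2]*1000; r=cv2.minAreaRect(P.astype(np.float32)); c=np.array(r[0])-M; print(r, "mat",c@mx,c@my,np.percentile(W[k][:,2],[5,50,95]).round(3))
```

```text
136 211 [3, 3, 21, 21, 21, 21, 20, 20, 20, 15, 18, 18, 18, 19, 19, 18, 4, 4, 4, 4]
((425.982421875, 323.1351013183594), (56.16105651855469, 103.04346466064453), 2.051917552947998) mat -2.9890359902000614 72.29289792194031 [0.052 0.065 0.068]
((411.1788330078125, 215.78526306152344), (56.12725830078125, 97.74262237548828), 2.6457951068878174) mat -10.834235673951301 -35.788492053575936 [0.054 0.064 0.068]
```

Both grey bins are still upright and within limits, at mat (-3, 66) and (-11, -42) mm. Now I'll close the clamp.

```bash
python3 -c "
from h import *
to((554.8,-288.7,252,3.7),(554.8,-288.7,133,3.7))"
```

```text
t 45.3 pos [616.   42.4 252.2] yaw 3.8 tilt 0.0
(554.8, -288.7, 252, 3.7) twist 0.1 slide [-3.265e+02 -8.240e+01  2.000e-01]
(554.8, -288.7, 133, 3.7) twist -0.0 slide [  0.   0. 119.]
```

```bash
python3 -m creep '{"slide":[[-0.0466,-0.0118,0],[-0.0466,-0.0118,0],[-0.0466,-0.0118,0],[-0.0466,-0.0118,0],[-0.0466,-0.0118,0],[-0.0466,-0.0118,0],[-0.0466,-0.0118,0],[0,0,0]],"twist":[0,0,0,0,0,0,0,0]}'
python3 - <<'E'
from h import *
to((554.8,-288.7,133,3.7))
im,W=cloud("top")
x=W[...,0];y=W[...,1]
[print("nest",*r) for r in rect(W,(y<-.02)&(y>-.2)&(x<.7)&(x>.4),.05,.09,10)]
im,W=cloud("side");cv2.imwrite("pics/side3.png",cv2.resize(im[100:260,160:400],None,fx=3,fy=3))
E
```

```text
clock: 46.3
position: [0.5517, -0.2953, 0.2524]
ee_rot: [0.687, 0.726, -0.001, 0.001]
ft_force: [0.9, 0.5, 0.3]
grip_width: 0.995
grasp_force: 0.0
t 46.3 pos [ 551.7 -295.3  252.4] yaw 3.2 tilt 0.2
(554.8, -288.7, 133, 3.7) twist -0.5 slide [  6.3   3.5 119.4]
nest 335 [307. 164.] [ 624.6 -100.7] [ 56.4 102.8] 3.8 68.8
nest 295 [311. 224.] [ 457.  -110.3] [55.8 99.7] 4.3 69.0
```

View pics/side3.png

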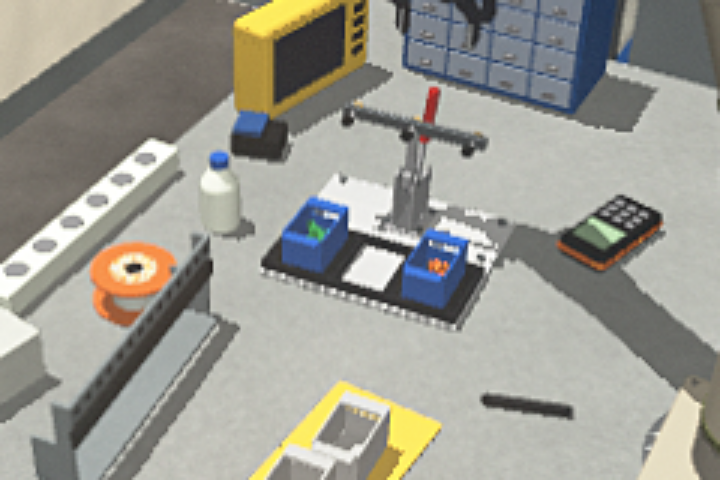

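Blue bins are flat in the outer nests ((315,235), (437,268)) and the handle is up at (430,115). Next I descend and pinch it.

```bash
python3 -m creep '{"slide":[[0,0,0],[0,0,0]],"twist":[0,0]}'
python3 -c "
from h import *
to((554.8,-288.7,133,3.7))"
```

```text
clock: 46.65
position: [0.5555, -0.2875, 0.252]
ee_rot: [0.683, 0.73, 0.0, -0.0]
ft_force: [0.4, 0.1, -0.0]
grip_width: 1.001
grasp_force: 0.0
t 46.6 pos [ 555.5 -287.5  252. ] yaw 3.8 tilt 0.0
(554.8, -288.7, 133, 3.7) twist 0.1 slide [ -1.2  -0.8 119. ]
```

```bash
python3 -m creep '{"slide":[[-0.0012,-0.001,0.03],[0,0,0.03],[0,0,0.03],[0,0,0.029],[0,0,0],[0,0,0]],"twist":[0,0,0,0,0,0]}'
python3 -m creep '{"slide":[[0,0,0],[0,0,0],[0,0,0],[0,0,0],[0,0,0],[0,0,0],[0,0,0],[0,0,0]],"twist":[0,0,0,0,0,0,0,0]}' 0 80
python3 -m creep '{"slide":[[-0.0066,0,0.0023],[-0.0064,0,0.0028],[-0.0062,0,0.0033],[-0.0059,0,0.0038],[-0.0056,0,0.0042],[-0.0052,0,0.0047],[-0.0048,0,0.0051],[-0.0044,0,0.0054]],"twist":[0,0,0,0,0,0,0,0]}'
```

```text
clock: 47.4
position: [0.5549, -0.2897, 0.1343]
ee_rot: [0.683, 0.73, 0.0, 0.001]
ft_force: [0.2, 0.6, 0.1]
grip_width: 1.0
grasp_force: 0.0
clock: 48.4
position: [0.5556, -0.2895, 0.1335]
ee_rot: [0.683, 0.73, 0.001, 0.001]
ft_force: [5.6, 0.6, 0.3]
grip_width: 0.145
grasp_force: 78.3
clock: 49.4
position: [0.5589, -0.336, 0.1032]
ee_rot: [0.684, 0.73, 0.001, 0.002]
ft_force: [5.1, -3.4, 6.9]
grip_width: 0.149
grasp_force: 78.0
```

```bash
python3 -m creep '{"slide":[[-0.0039,0,0.0058],[-0.0035,0,0.0061],[-0.003,0,0.0063],[-0.0025,0,0.0065],[-0.0019,0,0.0067],[-0.0014,0,0.0068],[-0.0008,0,0.0069],[-0.0003,0,0.007]],"twist":[0,0,0,0,0,0,0,0]}'
python3 -m creep '{"slide":[[0,0,0.002],[0,0,0],[0,0,0]],"twist":[0,0,0]}'
```

```text
clock: 50.4
position: [0.5603, -0.3549, 0.0515]
ee_rot: [0.684, 0.73, 0.0, 0.004]
ft_force: [-2.2, 0.2, 53.3]
grip_width: 0.148
grasp_force: 88.1
clock: 50.78
position: [0.5603, -0.3548, 0.0518]
ee_rot: [0.684, 0.73, 0.001, 0.004]
ft_force: [-1.8, -1.3, 27.8]
grip_width: 0.152
grasp_force: 83.6
```

```bash
python3 -m creep '{"slide":[[0,0,0],[0,0,0],[0,0,0],[0,0,0],[0,0,0]],"twist":[0,0,0,0,0]}' 100
python3 -m creep '{"slide":[[0,0,-0.03],[0,0,-0.04],[0,0,-0.04],[0,0,-0.04],[0,0,-0.04],[-0.03,0,0],[0,0,0],[0,0,0]],"twist":[0,0,0,0,0,0,0,0]}'
python3 - <<'E'
from h import *
im,W=cloud("top");cv2.imwrite("pics/top4.png",cv2.resize(im[110:270,120:430],None,fx=2.5,fy=2.5))
hsv=cv2.cvtColor(im,cv2.COLOR_BGR2HSV);H,S,V=[hsv[...,i].astype(int) for i in range(3)]
x=W[...,0];y=W[...,1]
[print("red",*r) for r in rect(W,((H<6)|(H>174))&(S>150),.03,.2,15)]
m=(y>.08)&(y<.42)&(x<.53)&(x>.34)
[print("grey",*r) for r in rect(W,m,.045,.09)]
E
```

```text
clock: 51.4
position: [0.5583, -0.3519, 0.0471]
ee_rot: [0.684, 0.73, -0.0, -0.0]
ft_force: [-0.4, -0.4, -0.2]
grip_width: 1.002
grasp_force: 0.0
clock: 52.4
position: [0.5603, -0.3814, 0.2367]
ee_rot: [0.684, 0.73, 0.0, -0.0]
ft_force: [-0.9, -0.3, -0.8]
grip_width: 1.001
grasp_force: 0.0
red 96 [396. 186.] [ 559.2 -350.4] [10.4 70.6] 3.6 78.3
grey 678 [174. 239.] [419.5 270.6] [215.2  68.9] 81.9 64.6
```

View pics/top4.png

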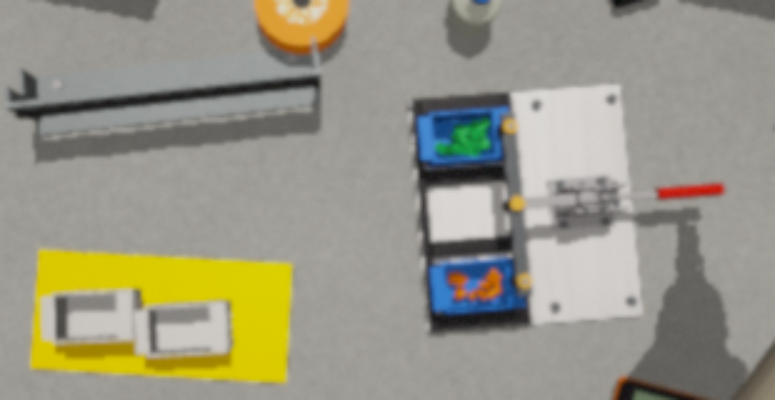

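The clamp is closed (grip at (690,191), same place as at the start), its plungers are on both blue bins, and the grey bins are on the mat. Handing in.

```bash
python3 -c "
from workcell import manip
print(manip.hand_in())"
```

```text
the job is handed in; nothing more can be done
None
```

Job handed in at about 52 s on the clock: both grey bins stand upright on the returns mat (one was knocked during the run but stayed within limits), both blue bins are seated in the two outer nests, and the clamp is snapped closed over them; the hand-in gave no verdict.

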